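Slide the steel blank out over the end of the ledge

TASK

Push the steel blank along the wooden ledge, with its blue-dyed end leading, until just about the whole blue part sticks out past the ledge's open end, ready to be taken to the grinder. Keep the blank lying flat and roughly in line with the ledge, do not lift or tip it, and leave the bowl, the jar and the finial where they stand.

Things in the scene. Friction and masses are not known exactly. Their poses are not given: they have to be found in the camera images.
- ledge: Fixed dark wooden riser, top 60 mm above its origin (on the bench), spanning x -70 to 80, y -200 to 200 mm. z up, y along it to its open end, x across, away from the robot; yaw up to 17 deg. On top: pale fence 15 mm high along the far (+x) side, inner face x = 65 mm; pale stop strip 15 mm high across the closed (-y) end, inner face y = -182 mm. Near side and +y end are open.
- ledge_lip (a point): Middle of the top edge at the ledge's open end: ledge frame (0, 200, 60) mm; axes as the ledge's.
- blank: Loose flat steel plate 100 (x) x 140 (y) x 5 mm, 0.4 to 0.7 kg, lying on the ledge top roughly in line with it. Origin: centre of its underside; z up, y to its blue-dyed end, which faces the open end of the ledge. Blue: the last 47 mm (y 23 to 70 mm), full width; the rest is bare steel. At least 85 mm of ledge top is free behind it (-y). It tips off if over half sticks out.
- blank_edge (a point): Middle of the lower edge of the blank's blue end: blank frame (0, 70, 0) mm; axes as the blank's.
- bowl: Loose turned wooden bowl, 110 mm wide, 50 mm high, on the bench beside the ledge; to be left alone. Origin at the centre of its underside.
- wax_jar: Loose jar with a yellow cap, 64 mm wide, 70 mm high, on the bench beside the ledge; to be left alone. Origin at the centre of its underside.
- finial: Loose turned pale wooden finial, standing, 56 mm wide, 82 mm high, on the bench beside the ledge; to be left alone. Origin at the centre of its underside.
Things that resemble listed ones, but are neither listed nor needed, are in the scene too. Of the things like the blank, leave any that is orange or pink; of the rest the smaller one is meant.

How it is judged:
At the end, for the whole second after the job is handed in: The blue end sticks out 34 to 60 mm past the ledge's open end (the blue part is 47 mm long); the blank lies flat on the ledge, within 40 mm of its middle line and within about 10 degrees of its direction, at rest (y of blank_edge in the frame of ledge_lip between 0.034 and 0.06 m and x of blank in the frame of ledge_lip between -0.04 and 0.03 m and z of blank in the frame of ledge_lip between -0.004 and 0.004 m and angle between blank's own z axis and vertical below 0.05 rad and angle between the y axis of blank and the y axis of ledge, either way round below 0.17 rad and linear speed of blank below 0.01 m/s); the robot touches nothing.
It fails at once if the blank is lifted off the ledge or falls from it (z of blank in the frame of ledge_lip above 0.01 m or z of blank in the frame of ledge_lip below -0.012 m).
It fails at once if the blank is tipped up by more than about 8 degrees (angle between blank's own z axis and vertical above 0.14 rad).
It fails at once if the bowl is moved by more than 15 mm or tipped over (distance of bowl from where it was at the start of the episode above 0.015 m or angle between bowl's own z axis and vertical above 0.3 rad).
It fails at once if the wax jar is moved by more than 15 mm or tipped over (distance of wax_jar from where it was at the start of the episode above 0.015 m or angle between wax_jar's own z axis and vertical above 0.3 rad).
It fails at once if the finial is moved by more than 15 mm or tipped over (distance of finial from where it was at the start of the episode above 0.015 m or angle between finial's own z axis and vertical above 0.3 rad).
It also fails if it takes over 42 s, if anything falls off the work surface, if the arm or the gripper's body presses on something with over 40 N, if the wrist force passes 120 N, or if a joint passes its speed limit or range.

ROBOT

A 7-joint arm with a two-finger parallel gripper is mounted at the origin on the work surface. World frame = base frame: x ahead of the robot, y to its left, z up, the work surface at z = 0. Lengths are in m, angles in rad, forces in N, time in s.
With the tool pointing down it reaches from about 0.4 to 0.875 m from the base axis. Payload 19.3 kg.
Tool frame: the origin (TCP) lies at the very end of the fingers, on their centre line; the grasp point (between the pads) lies 19 mm behind it; z points along the fingers, y is the line along which they close (so a half turn about z gives the same grasp; the last joint's range is limited). The gripper opens to 85 mm and grips with 20 to 120 N. Pads are 22 mm wide; open, the fingers measure 114 mm over their backs; the gripper's body (76 mm by 85 mm) begins 54 mm behind the grasp point. The pads swing forward as they close: fully open they stand 13 mm farther back than shut.
Start: joints at [-0.07, 0.521, -0.036, 1.599, 0.021, 1.021, -0.113], TCP at [0.625, -0, 0.231] pointing down, gripper open.
Joint ranges: [-2.91, 2.91], [-0.3, 2.13], [-1.5, 1.42], [0.17, 2.43], [-1.26, 4.41], [0.16, 1.93], [-2.52, 2.52]. Speed limits (rad/s): [1.89, 1.89, 2.39, 2.39, 3.01, 3.01, 3.01].

INTERFACE

Orientations are given as [roll, pitch, yaw] about the fixed x, y, z axes, in that order (R = Rz(yaw) Ry(pitch) Rx(roll)).
In Python, from workcell import bot gives the robot as it stands.
- The arm moves only by the shell command python3 -m crank 'ROWS' [FORCE]. ROWS is a JSON object of lists of equal length, an entry for each row: "travel": the shift along the world's x, y, z in cm, a list of three; "turn": the turn, a rotation vector about the world's x, y, z in degrees, a list of three; "gripper": the closure, from 0 (fully open) to 1 (shut). A call has exactly 5 rows; each row is the pose to reach, as a shift and turn from the pose commanded when the call began; what a row does not reach only later rows make up. A row lasts 1/10 s, in which the tool goes at most 50 mm and 8.59 degrees, less where a joint would pass 70% of its speed; a pose out of reach is approached as far as the arm can. A call with a gripper value outside its range is refused whole. The fingers move at their own pace and stop on an object; FORCE is the grip in N (left out, the last holds). Time passes only in rows, so rows that repeat a pose let the fingers close, or fill a call up. It gives the time, the measured TCP pose, the force, the opening and the grip force at its end, in the units of the state.
- bot.observe(): the state, without advancing time (a new reading comes with each control period).
- bot.grab_frame(name): name is "scene" or "side" or "wrist"; returns a dict with "pixels" (400x640x3 uint8, red, green, blue), "fx", "fy", "cx", "cy" (pixels), "dist" ([k1, k2, p1, p2, k3] as OpenCV has them; the pictures are not rectified), "extrinsics" (4x4, takes a point from world to camera coordinates). Camera axes: x right, y down, z forward; pixel columns grow to the right and rows downward; lengths in m; the calibration is good to about 2 mm. A picture is of the moment at which its call begins. There is no depth.
- bot.job_done(): hands the job in; it is judged then, once.
The state is a dict: "clock": time; "qpos": joint angles; "qd": joint speeds; "joint_efforts": joint torques, N m; "position": TCP position; "tool_rot": TCP orientation; "force": force on the tool from outside, world axes, zero at the start; "moment": the same for the moment, N m; "grip_width": finger opening in m; "finger_force": force on a finger pad.
Only numpy, scipy, OpenCV 4.12 (cv2) and the standard library are available. Lean on these libraries where they do the work, as an engineer would, in place of code of your own. Each camera call takes 0.05 s, during which the arm holds its last target. There are 200 camera calls.

## Working session

There is one attempt and no reset: what is moved stays moved. The work goes in short steps, Python scripts to look and compute and a shell command to move; the robot and the scene stay as the last step left them, time stands still between calls to the robot, and variables do not carry over. Pictures are saved under pics/ and viewed, at most 10 in all, crops included, and the job is handed in when it is done.

```bash
mkdir -p pics; python3 - <<'E'
from workcell import bot
import cv2,numpy as np
for n in("scene","side"):
    f=bot.grab_frame(n);cv2.imwrite(f"pics/{n}0.png",f["pixels"][:,:,::-1])
    E=np.array(f["extrinsics"]);print(n,f["fx"],f["dist"],-E[:3,:3].T@E[:3,3])
s=bot.observe();print(s["clock"],s["position"],s["tool_rot"],s["force"])
E
```

```text
scene 386.6776279825228 [-0.01938762  0.          0.          0.          0.        ] [1.20275953 0.53230705 0.62042643]
side 414.57532546127607 [0.03117968 0.         0.         0.         0.        ] [0.37532122 0.60292034 0.61306459]
0.1 [ 6.24727674e-01 -4.13780646e-05  2.30807644e-01] [-3.14065937e+00  7.74498890e-05  1.57076915e+00] [-0.49154265  0.30083104  0.23655166]
```

View pics/scene0.png

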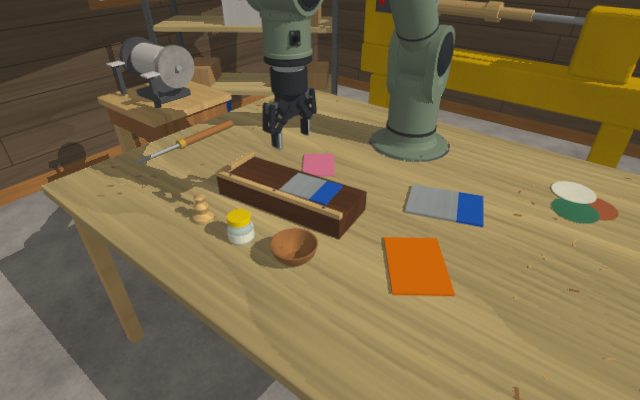

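View pics/side0.png

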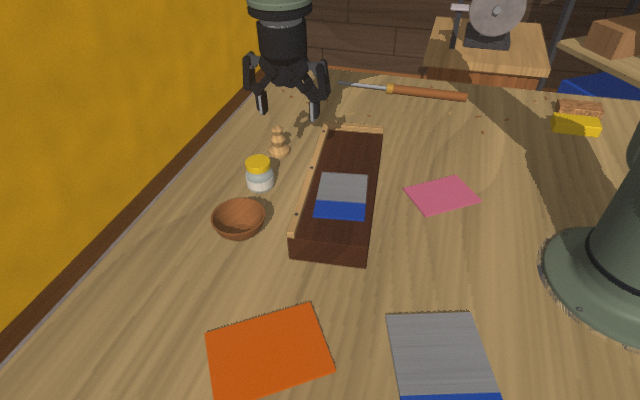

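The scene view shows the blank on the dark ledge (blue at ~(325,191)), with its open end at ~(350,215). In the side view the blue is at ~(340,210) and the open end at ~(330,250). The bowl, jar and finial are all on the far (fence) side.

```bash
cat > h.py <<'E'
from workcell import bot
import cv2,numpy as np
def frame(n):
    f=bot.grab_frame(n)
    f["K"]=np.array([[f["fx"],0,f["cx"]],[0,f["fy"],f["cy"]],[0,0,1.]]);f["E"]=np.array(f["extrinsics"]);f["d"]=np.array(f["dist"],float);return f
def plane(f,px,z):
    u=cv2.undistortPoints(np.array(px,float).reshape(-1,1,2),f["K"],f["d"]).reshape(-1,2)
    R,t=f["E"][:3,:3],f["E"][:3,3];c=-R.T@t
    d=np.c_[u,np.ones(len(u))]@R
    return (c+d*((z-c[2])/d[:,2])[:,None])[:,:2]
def big(m,near):
    cs,_=cv2.findContours(m.astype(np.uint8),cv2.RETR_EXTERNAL,cv2.CHAIN_APPROX_NONE)
    cs=[c for c in cs if cv2.contourArea(c)>60]
    return min(cs,key=lambda c:np.linalg.norm(c.reshape(-1,2).mean(0)-near))[:,0]
def blue(f,near):
    h=cv2.cvtColor(f["pixels"],cv2.COLOR_RGB2HSV)
    return big((h[...,0]>100)&(h[...,0]<130)&(h[...,1]>150)&(h[...,2]>80),near)
E
python3 - <<'E'
from h import *
for n,near,c in(("scene",(325,191),(210,145,165,95)),("side",(340,210),(280,115,120,155))):
    f=frame(n); b=blue(f,near); r=cv2.minAreaRect(plane(f,b,.065).astype(np.float32)); print(n,np.round(cv2.boxPoints(r),4).tolist(),r)
    # wood pixel colours along the ledge
    x,y,w,h=c; k=4 if n=="scene" else 3.8
    cv2.imwrite(f"pics/{n}1.png",cv2.resize(f["pixels"][y:y+h,x:x+w,::-1],None,fx=k,fy=k,interpolation=cv2.INTER_CUBIC))
E
```

```text
scene [[0.4747999906539917, 0.039900001138448715], [0.48249998688697815, -0.006200000178068876], [0.5823000073432922, 0.010599999688565731], [0.5745999813079834, 0.056699998676776886]] ((0.5285558700561523, 0.025252409279346466), (0.1012021005153656, 0.04681391641497612), 9.555749893188477)
side [[0.47110000252723694, 0.03970000147819519], [0.47909998893737793, -0.008200000040233135], [0.5758000016212463, 0.00800000037997961], [0.5677000284194946, 0.05590000003576279]] ((0.5234125256538391, 0.023850686848163605), (0.0980396568775177, 0.048541441559791565), 9.522346496582031)
```

View pics/scene1.png

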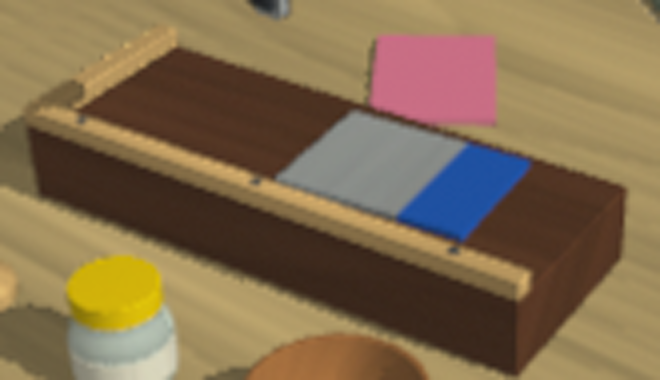

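View pics/side1.png

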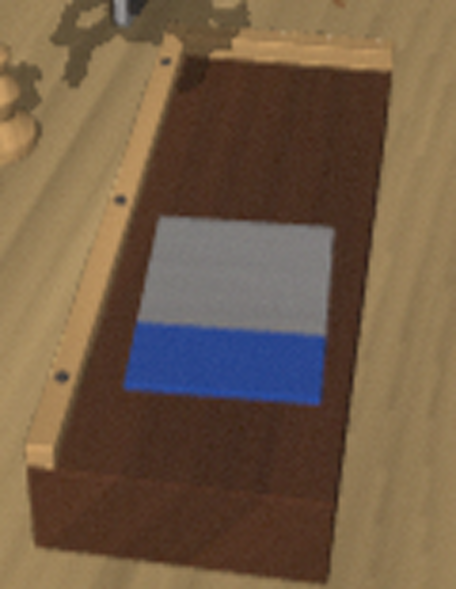

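The crops show the ledge's open-end top corners at (366,192) and (340,219) in the scene view, and (368,246) and (288,238) in the side view. The stop strip's inner foot is at (254,156) in the scene view and (383,134) in the side view.

```bash
python3 - <<'E'
from h import *
for n,near,p in(("scene",(325,191),[(366,192),(340.5,219),(254,156.5)]),("side",(340,210),[(367.9,246),(287.9,237.9),(382.6,133.9)])):
    f=frame(n); P=plane(f,p,.06); u=P[0]-P[2]
    print(n,P.round(4).tolist(),"edge len",np.linalg.norm(u),"end width",np.linalg.norm(P[1]-P[0]),"yaw of y",np.degrees(np.arctan2(u[1],u[0]))-90, "endyaw",np.degrees(np.arctan2(*(P[1]-P[0])[::-1])))
    # steel: low saturation, near blank
    h=cv2.cvtColor(f["pixels"],cv2.COLOR_RGB2HSV);c=big((h[...,1]<50)&(h[...,2]>70),(305,185) if n=="scene" else (343,188))
    r=cv2.minAreaRect(plane(f,c,.065).astype(np.float32));print("steel",r,cv2.boxPoints(r).round(4).tolist())
E
```

```text
scene [[0.4573, 0.1034], [0.5942, 0.1185], [0.5004, -0.2728]] edge len 0.3786889879260079 end width 0.13771260924014717 yaw of y 6.5372554387987805 endyaw 6.285199550391557
steel ((0.539429783821106, -0.04423762485384941), (0.1078246682882309, 0.09750254452228546), 9.983810424804688) [[0.4778999984264374, -0.00559999980032444], [0.49480000138282776, -0.10159999877214432], [0.6010000109672546, -0.08290000259876251], [0.5841000080108643, 0.013100000098347664]]
side [[0.45, 0.0968], [0.5953, 0.1179], [0.4937, -0.2779]] edge len 0.3772484064842817 end width 0.1467405790474447 yaw of y 6.646139182839065 endyaw 8.287163458572277
steel ((0.535638153553009, -0.048223648220300674), (0.10018032789230347, 0.09400370717048645), 9.45340347290039) [[0.47850000858306885, -0.010099999606609344], [0.49390000104904175, -0.10279999673366547], [0.5928000211715698, -0.08640000224113464], [0.5773000121116638, 0.006399999838322401]]
```

```bash
python3 -m crank '{"travel":[[-2.5,-4.3,0],[-5,-8.7,0],[-7.5,-13,0],[-7.5,-13,-4],[-7.5,-13,-8]],"turn":[[0,0,3],[0,0,6.6],[0,0,6.6],[0,0,6.6],[0,0,6.6]],"gripper":[0.4,0.4,0.4,0.4,0.4]}' 20
python3 -m crank '{"travel":[[0,0,-2],[0,0,-4],[0,0,-5],[0,0,-5.5],[0,0,-6]],"turn":[[0,0,0],[0,0,0],[0,0,0],[0,0,0],[0,0,0]],"gripper":[0.4,0.4,0.4,0.4,0.4]}'
python3 - <<'E'
from h import *
f=frame("wrist");cv2.imwrite("pics/w.png",f["pixels"][:,:,::-1])
f=frame("side");cv2.imwrite("pics/s2.png",cv2.resize(f["pixels"][80:280,240:440,::-1],None,fx=2.9,fy=2.9,interpolation=cv2.INTER_CUBIC))
print(bot.observe())
E
```

```text
clock: 0.8
position: [0.55, -0.1318, 0.1515]
tool_rot: [3.139, 0.001, 1.683]
force: [1.8, 0.3, -0.4]
grip_width: 0.051
finger_force: 0.0
clock: 1.3
position: [0.5504, -0.1301, 0.0916]
tool_rot: [3.141, 0.0, 1.686]
force: [0.8, -0.4, 1.2]
grip_width: 0.0513
finger_force: 0.0
{'clock': 1.4, 'qpos': array([ 0.15976534,  0.6147744 , -0.0454649 ,  1.86932577,  0.04290586,
        0.65818911,  0.20389593]), 'qd': array([ 0.00094137, -0.01196525, -0.00013227, -0.005402  ,  0.00036906,
        0.01003898,  0.00081096]), 'joint_efforts': array([ 1.92308100e-03, -9.00390959e+01,  2.12525927e+00, -2.64418083e+01,
        3.94061243e-02, -3.13093448e-01, -2.03676650e-02]), 'position': array([ 0.55012993, -0.13001409,  0.0914186 ]), 'tool_rot': array([3.14136885e+00, 7.78090906e-05, 1.68602034e+00]), 'force': array([0.05310178, 0.65544371, 1.07675642]), 'moment': array([-0.01182002, -0.00281731,  0.01727722]), 'finger_force': 0.0, 'grip_width': 0.05125378552292548}
```

View pics/s2.png

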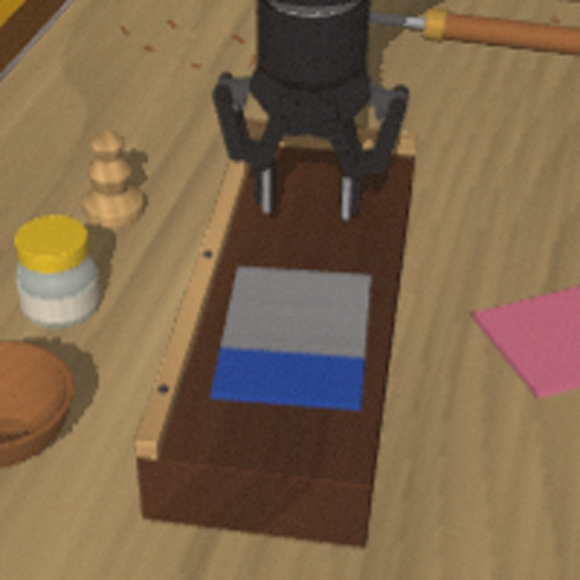

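View pics/w.png

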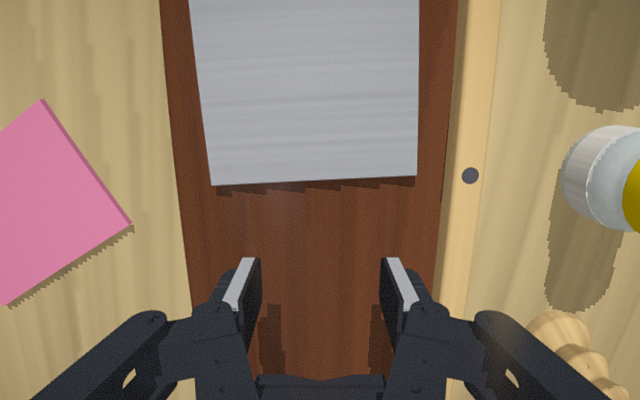

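The fingers stand centred behind the blank and clear of the fence. The blank's rear edge runs from (212,185) to (417,176) in the wrist view. Next I'll feel for the ledge top.

```bash
python3 -m crank '{"travel":[[0,0,-1.2],[0,0,-2.2],[0,0,-2.6],[0,0,-2.8],[0,0,-2.8]],"turn":[[0,0,0],[0,0,0],[0,0,0],[0,0,0],[0,0,0]],"gripper":[0.4,0.4,0.4,0.4,0.4]}'
python3 -m crank '{"travel":[[0,0,-0.1],[0,0,-0.2],[0,0,-0.3],[0,0,-0.3],[0,0,-0.3]],"turn":[[0,0,0],[0,0,0],[0,0,0],[0,0,0],[0,0,0]],"gripper":[0.4,0.4,0.4,0.4,0.4]}'
```

```text
clock: 1.9
position: [0.5499, -0.13, 0.063]
tool_rot: [-3.141, -0.0, 1.686]
force: [0.6, 0.2, 0.4]
grip_width: 0.0513
finger_force: 0.0
clock: 2.4
position: [0.55, -0.13, 0.0603]
tool_rot: [3.142, 0.0, 1.686]
force: [-0.5, -0.3, 0.1]
grip_width: 0.0514
finger_force: 0.0
```

```bash
python3 -m crank '{"travel":[[0,0,-0.05],[0,0,-0.1],[0,0,-0.15],[0,0,-0.2],[0,0,-0.2]],"turn":[[0,0,0],[0,0,0],[0,0,0],[0,0,0],[0,0,0]],"gripper":[0.4,0.4,0.4,0.4,0.4]}'
python3 -m crank '{"travel":[[0,0,-0.05],[0,0,-0.1],[0,0,-0.15],[0,0,-0.2],[0,0,-0.2]],"turn":[[0,0,0],[0,0,0],[0,0,0],[0,0,0],[0,0,0]],"gripper":[0.4,0.4,0.4,0.4,0.4]}'
```

```text
clock: 2.9
position: [0.5499, -0.13, 0.0582]
tool_rot: [-3.141, -0.0, 1.686]
force: [0.2, -0.2, 0.1]
grip_width: 0.0509
finger_force: 0.0
clock: 3.4
position: [0.55, -0.13, 0.0568]
tool_rot: [3.141, 0.0, 1.686]
force: [-3.5, 0.1, 12.2]
grip_width: 0.0508
finger_force: 6.0
```

Contact came at a tool height of about 57 mm. I'll raise 2.5 mm and push along the ledge direction (-0.115, 0.993), 9 cm first.

```bash
python3 -m crank '{"travel":[[0,0,0.25],[-0.12,1,0.25],[-0.23,2,0.25],[-0.35,3,0.25],[-0.46,4,0.25]],"turn":[[0,0,0],[0,0,0],[0,0,0],[0,0,0],[0,0,0]],"gripper":[0.4,0.4,0.4,0.4,0.4]}'
python3 -m crank '{"travel":[[-0.12,1,0],[-0.23,2,0],[-0.35,3,0],[-0.46,4,0],[-0.58,5,0]],"turn":[[0,0,0],[0,0,0],[0,0,0],[0,0,0],[0,0,0]],"gripper":[0.4,0.4,0.4,0.4,0.4]}'
cat > m.py <<'E'
from h import *
ey=np.array([-.115,.993]);ex=np.array([.993,.115])
for n,near,lip in(("scene",(340,200),(.523+.002,.1115)),("side",(335,230),(.5205,.1055))):
    f=frame(n);r=cv2.minAreaRect(plane(f,blue(f,near),.065).astype(np.float32));B=cv2.boxPoints(r)
    B=B[np.argsort(B@ey)];e=B[2:].mean(0)-lip
    print(n,"edge lipx %.4f lipy %.4f"%(e@ex,e@ey),r)
    cv2.imwrite(f"pics/m_{n}.png",f["pixels"][:,:,::-1])
E
python3 m.py
```

```text
clock: 3.9
position: [0.5452, -0.0892, 0.0588]
tool_rot: [-3.141, 0.0, 1.686]
force: [-0.2, -3.9, 1.3]
grip_width: 0.0514
finger_force: 2.0
clock: 4.4
position: [0.5395, -0.0392, 0.0588]
tool_rot: [3.142, 0.0, 1.686]
force: [0.7, -4.4, 1.5]
grip_width: 0.0512
finger_force: 2.1
scene edge lipx -0.0015 lipy 0.0025 ((0.5260255336761475, 0.09068578481674194), (0.10042040050029755, 0.046502865850925446), 6.794970512390137)
side edge lipx -0.0008 lipy 0.0105 ((0.5213335752487183, 0.09177640080451965), (0.09841518104076385, 0.04838147386908531), 6.824143409729004)
```

The blank has squared up to 6.8° and its edge is about 6 mm past the lip. 4.1 cm more is needed.

```bash
python3 -m crank '{"travel":[[-0.12,1,0],[-0.23,2,0],[-0.35,3,0],[-0.43,3.7,0],[-0.47,4.1,0]],"turn":[[0,0,0],[0,0,0],[0,0,0],[0,0,0],[0,0,0]],"gripper":[0.4,0.4,0.4,0.4,0.4]}'
python3 -m crank '{"travel":[[0.12,-1,0],[0.23,-2,0],[0.23,-2,1],[0.23,-2,4],[0.23,-2,8]],"turn":[[0,0,0],[0,0,0],[0,0,0],[0,0,0],[0,0,0]],"gripper":[0.4,0.4,0.4,0.4,0.4]}'
python3 m.py; python3 - <<'E'
import cv2,numpy as np
a=cv2.imread("pics/m_scene.png")[140:250,210:385];b=cv2.imread("pics/m_side.png")[140:300,270:400]
b=cv2.resize(b,None,fx=3,fy=3,interpolation=2);a=cv2.resize(a,None,fx=2.3,fy=2.3,interpolation=2)
o=np.zeros((480,800,3),np.uint8);o[:a.shape[0],:a.shape[1]]=a;o[:480,405:795]=b;cv2.imwrite("pics/fin.png",o)
E
```

```text
clock: 5.0
position: [0.5348, 0.0017, 0.0588]
tool_rot: [-3.142, -0.0, 1.687]
force: [0.4, -4.4, 2.3]
grip_width: 0.0511
finger_force: 2.2
clock: 5.5
position: [0.5362, -0.0195, 0.1392]
tool_rot: [-3.139, -0.0, 1.685]
force: [1.0, 0.2, -0.4]
grip_width: 0.0515
finger_force: 0.0
scene edge lipx -0.0006 lipy 0.0432 ((0.5224043726921082, 0.13118302822113037), (0.10221941024065018, 0.04677160084247589), 7.260974884033203)
side edge lipx -0.0006 lipy 0.0496 ((0.5169969797134399, 0.13070502877235413), (0.0984383225440979, 0.0482737235724926), 6.734345436096191)
```

View pics/fin.png

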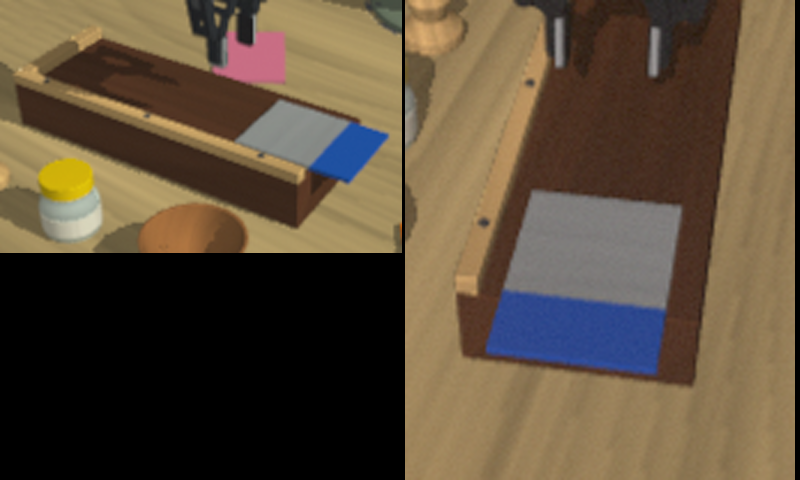

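The blank lies flat and in line. Its blue part sticks out about 46 mm: the steel/blue line is near the lip in both crops, and the gripper is clear.

```bash
python3 -m crank '{"travel":[[0,0,1],[0,0,1],[0,0,1],[0,0,1],[0,0,1]],"turn":[[0,0,0],[0,0,0],[0,0,0],[0,0,0],[0,0,0]],"gripper":[0.4,0.4,0.4,0.4,0.4]}'; python3 -c "
from workcell import bot
print(bot.job_done())"
```

```text
clock: 6.1
position: [0.5369, -0.0191, 0.1482]
tool_rot: [-3.14, -0.0, 1.686]
force: [-0.8, 0.6, 0.3]
grip_width: 0.0511
finger_force: 0.0
the job is handed in; nothing more can be done
None
```

I pushed the blank along the ledge until its blue end stuck out about 46 mm (43 and 50 mm in the two camera views), flat and in line with the ledge, never went near the bowl, jar or finial, and handed the job in at about 6 s; no verdict came back.

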